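Fit the retaining post of a biscuit-tray carrier

ROBOT

A 6-joint arm with a two-finger parallel gripper is mounted at the origin on the work surface. World frame = base frame: x ahead of the robot, y to its left, z up, the work surface at z = 0. Lengths are in mm, angles in rad, forces in N, time in s.
With the tool pointing down it reaches from about 275 to 975 mm from the base axis. Payload 8.4 kg.
Tool frame: the origin (TCP) lies at the very end of the fingers, on their centre line; the grasp point (between the pads) lies 19 mm behind it (manip.tcp_to_grasp is the z of the grasp point in the tool frame, in mm); z points along the fingers, y is the direction in which the jaws open and shut (so a half turn about z gives the same grasp; the last joint's range is limited). The gripper opens to 92 mm and grips with 3 to 60 N. Pads are 20 mm wide; open, the fingers measure 128 mm over their backs; the gripper's body (75 mm by 189 mm) begins 69 mm behind the grasp point.
Start: joints at [-1.268, 0.353, 1.633, -0, 1.155, -0.002], TCP at [187.562, -596.195, 214.583] pointing down, gripper open.
Joint ranges: [-2.63, 2.63], [-0.92, 2.1], [0.06, 2.66], [-1.3, 4.44], [0, 2.69], [-3.02, 3.02]. Speed limits (rad/s): [2.22, 2.22, 2.79, 3.14, 3.14, 3.14].

INTERFACE

Orientations are given as a unit quaternion [x, y, z, w].
In Python, from plant import manip gives the robot as it stands.
- The arm moves only by the tool jog_arm, never from a script. Its arguments are lists of equal length, an entry for each row: "grip": the opening in per cent of the stroke, from 0 (shut) to 100 (fully open); "linear": the shift along the tool's x, y, z in mm, a list of three; "yaw": the turn about the tool's z in rad. In form: {"grip": [grip, ...], "linear": [[dx, dy, dz], ...], "yaw": [yaw, ...]}. A call has 1 to 20 rows; each row shifts and turns the commanded pose from where the row before left it, along the tool's axes as they then stand; what a row does not reach is not made up. A row lasts 1/12 s, in which the tool goes at most 41.7 mm and 7.16 degrees, less where a joint would pass 70% of its speed; a pose out of reach is approached as far as the arm can. A call with a gripper value outside its range is refused whole. The fingers move at their own pace and stop on an object; the grip force is fixed at half the most. Time passes only in rows, so rows that do not move let the fingers close. It gives the time, the measured TCP pose, the force and the opening at its end, in the units of the state.
- manip.observe(): the state, without advancing time (a new reading comes with each control period).
- manip.snapshot(name): name is "side" or "top"; returns a dict with "color" (400x640x3 uint8, red, green, blue), "z_map" (400x640 float32, mm along the optical axis (not along the pixel's ray), 0 where there is no reading), "fx", "fy", "cx", "cy" (pixels), "world_from_camera" (4x4, takes a point from camera to world coordinates). Camera axes: x right, y up, looking along -z (the intrinsics and any distortion apply to the point x, -y, -z); pixel columns grow to the right and rows downward; lengths in mm; the calibration is good to about 2 mm. A picture is of the moment at which its call begins.
- manip.hand_in(): hands the job in, once; it reports no verdict.
Trained networks look in a picture, given as the dict that the camera call returned (one of the last four; its "shot" number tells which), for a name from the list of things; names that differ only in an ending like _2 or _b are one class to them, and where a whole thing is asked for, a point or a joint stands for the part that bears it (a point fixed in the world has none). Each returns a list of dicts, best first, with "conf" (0 to 1); they miss things now and then, are a little off and sometimes report something else, mostly with a low value. They report only what shows in the picture. A call takes as long as a camera call. They do not tell look-alikes from the thing itself.
- manip.trace(picture, thing): "mask" (400x640 bool, what is visible of it) and "box" ([left, top, right, bottom] in pixels, round what is visible of it).
- manip.spot_point(picture, thing): "at" ([row, column] in pixels: a listed point, or the origin of a listed thing).
The state is a dict: "time": time; "joint_positions": joint angles; "joint_vel": joint speeds; "effort": joint torques, N m; "ee_pos": TCP position; "orientation": TCP orientation; "force": force on the tool from outside, world axes, zero at the start; "torque": the same for the moment, N m; "width": opening from 0.0 (shut) to 1.0 (fully open).
Only numpy, scipy, OpenCV 4.12 (cv2) and the standard library are available. Lean on these libraries where they do the work, as an engineer would, in place of code of your own. Each camera call takes 0.05 s, during which the arm holds its last target.

TASK

Draw the red-gripped steel post out of its wooden parking block and slide it, tip down, into the steel socket in front of the biscuit tray: past the side spring plunger and on down until it is fully home, resting firmly on the spring buffer hidden in the bore. Seat it gently: the buffer should give a little, but never be squashed towards its end stop. Leave the post standing upright in the socket, gripped by the plunger, and leave the bowl, the jar and the biscuit cutter alone.

Things in the scene. Friction and masses are not known exactly. Their poses are not given: they have to be found in the camera images.
- post_grip (a point): centre of the loose post's red grip, a square block 26 x 26 mm, 40 mm high (post about 0.2 kg, 126 mm long, below the grip 86 mm of bare round steel rod, 16 mm diameter). Point half-way up the grip on the axis, 105 mm above the tip. z axis up along the post; x and y square to the grip's flat sides. At the start it stands upright in the parking block
- post_tip (a point): centre of the flat lower end of the same post; the lowest 8 mm of the rod taper from 16 to 10 mm diameter. z axis up along the post
- stand: fixed wooden parking block 80 x 80 mm, 50 mm high, with one vertical 19 mm hole in the middle, 38 mm deep; the post stands loosely in it. Origin: centre of the underside, under the hole
- socket_mouth (a point): centre of the mouth of the vertical bore in the fixed steel socket block (56 x 56 mm), 66 mm above the work surface. Bore 17.5 mm wide with 2 mm chamfer, more than 52 mm deep. x axis points to the biscuit tray (its front edge 90 mm away, its top 78 mm above the work surface); the plunger with its black knob is on the +y side, knob end 62 mm from the bore axis
- plunger (a joint): how far the side spring plunger is pushed back, m: 0 = free, about 0.001 to 0.0025 when riding on the rod. Its round 10 mm nose is 14 mm below the mouth and pokes about 3.5 mm into the bore. The tip meets it 12 to 16 mm below the mouth, rides over it with about 8 N at most, and below 23 mm drags evenly by a few N (less when motion pauses); this drag holds the post down on the buffer
- buffer (a joint): how far the spring buffer hidden in the bore is pressed down, m: 0 = free, 0.009 = hard on its end stop; it pushes back 1.5 N per mm. Its free top lies 30 to 52 mm below the mouth, different at each start and not visible: the rise in force above the plunger's drag tells when the post's tip meets it
- bowl_c (a point): steel bowl, 120 mm across, 55 mm high, bystander; point half-way up its axis
- shaker_c (a point): amber glass jar, 56 mm diameter, 110 mm high, bystander; point half-way up its axis
- cutter_c (a point): ring-shaped steel biscuit cutter, 50 mm across, 22 mm high, bystander; point half-way up its axis
Mind the look-alikes: they are no part of the job. Of the things that look like the part that bears post_grip, the smaller one is meant. Leave any blue look-alike of the stand alone.

How it is judged:
By the outcome, as a careful person would: the job done as asked, in the order asked, and still so for the second after the job is handed in, with the robot touching nothing.
It also fails if it takes over 64 s, if anything falls off the work surface, if the arm or the gripper's body presses on something with over 40 N, if the wrist force passes 120 N, or if a joint passes its speed limit or range.

## Working session

There is one attempt and no reset: what is moved stays moved. The work goes in short steps, Python scripts to look and compute and a tool call to move; the robot and the scene stay as the last step left them, time stands still between calls to the robot, and variables do not carry over. Pictures are saved under pics/ and viewed, and the job is handed in when it is done.

Besides the shell and the picture viewer there is one more tool, called after "Call:" as a command line: name --pt "numbers of a row" for each row, then --argument value for the rest. jog_arm: Moves the arm, as the interface text tells. Its arguments: {"type":"object","properties":{"grip":{"type":"array","items":{"type":"number"}},"linear":{"type":"array","items":{"type":"array","items":{"type":"number"}}},"yaw":{"type":"array","items":{"type":"number"}}},"required":["grip","linear","yaw"]}

```bash
mkdir -p pics; ls
cat > h.py <<'E'
import numpy as np, cv2
from plant import manip
def save(p,n,scale=1): cv2.imwrite(n,cv2.resize(p["color"][:,:,::-1],None,fx=scale,fy=scale))
def px2w(p,r,c,z=None):
    z=p["z_map"][int(round(r)),int(round(c))] if z is None else z
    x=(c-p["cx"])/p["fx"]*z; y=(r-p["cy"])/p["fy"]*z
    return (p["world_from_camera"]@np.array([x,-y,-z,1]))[:3]
def px2plane(p,r,c,h):
    # point on ray at world height h
    T=p["world_from_camera"]; o=T[:3,3]; d=T[:3,:3]@np.array([(c-p["cx"])/p["fx"],-(r-p["cy"])/p["fy"],-1])
    return o+d*(h-o[2])/d[2]
E
python3 - <<'E'
from h import *
np.set_printoptions(precision=2,suppress=True)
s=manip.observe(); print(s)
for n in("top","side"):
    p=manip.snapshot(n); save(p,f"pics/{n}0.png",1.25); print(n,p["fx"],p["fy"],p["cx"],p["cy"],[k for k in p]); print(p["world_from_camera"])
    for t in("post_grip","post_tip","stand","socket_mouth","bowl_c","shaker_c","cutter_c"):
        for d in manip.spot_point(p,t)[:3]:
            r,c=d["at"]; print(t,round(d["conf"],2),np.round(d["at"],1),px2w(p,r,c))
E
```

```text
pics
{'time': 0.0, 'joint_positions': array([-1.27,  0.35,  1.63, -0.  ,  1.16, -0.  ]), 'joint_vel': array([-0.,  0.,  0., -0.,  0.,  0.]), 'effort': array([  0.  , -59.38, -33.42,   0.07,   0.02,  -0.  ]), 'ee_pos': array([ 187.43, -595.72,  213.9 ]), 'orientation': array([ 0.99,  0.15, -0.  , -0.  ]), 'force': array([ 0.33, -0.14,  1.26]), 'torque': array([ 0.01, -0.05, -0.01]), 'width': 0.9981808804718028}
top 485.5465711189439 485.5465711189439 326.94351406037515 202.36029874861438 ['color', 'z_map', 'fx', 'fy', 'cx', 'cy', 'world_from_camera', 'shot']
[[  -0.03    0.98   -0.17  421.96]
 [  -1.     -0.03   -0.03  102.57]
 [  -0.04    0.17    0.98 1023.94]
 [   0.      0.      0.      1.  ]]
post_grip 0.57 [182.  279.6] [610.49 214.37 178.61]
post_grip 0.52 [246.7 279.6] [498.16 220.68 140.24]
post_tip 0.79 [199.4 288.7] [601.03 212.41  55.74]
post_tip 0.64 [252.7 290. ] [492.93 211.38  54.63]
stand 0.81 [250.7 207.4] [505.28 389.7   13.66]
stand 0.67 [247.9 289.2] [503.02 213.49  49.09]
socket_mouth 0.66 [255.  431.7] [481.7  -74.05  27.19]
bowl_c 0.96 [156.1 227.4] [711.59 351.
[... 262 characters left out ...]
'fx', 'fy', 'cx', 'cy', 'world_from_camera', 'shot']
[[   0.97    0.19   -0.15  443.24]
 [  -0.24    0.71   -0.66 -466.29]
 [  -0.02    0.68    0.73  756.72]
 [   0.      0.      0.      1.  ]]
post_grip 0.97 [148.3 324.8] [606.14 197.16 160.15]
post_grip 0.6 [164.4 275.2] [498.92 210.68 127.36]
post_tip 0.88 [193.7 323.5] [605.95 215.92  -0.75]
post_tip 0.54 [199.1 282.2] [501.98 181.45  46.19]
stand 0.96 [200.8 279.1] [494.81 184.46  39.26]
stand 0.95 [158.3 269.9] [490.29 222.53 136.71]
socket_mouth 0.78 [293.2 294.1] [480.09 -63.02  54.95]
bowl_c 0.79 [141.3 351.6] [723.86 373.33   9.62]
shaker_c 0.86 [171.3 373.9] [718.9  187.98  72.63]
cutter_c 0.57 [250.8 264.6] [441.71  85.62  -0.76]
```

View pics/top0.png

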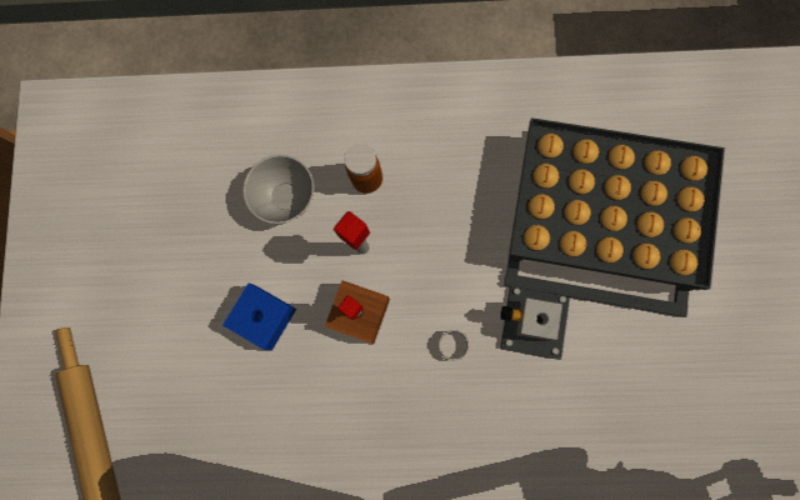

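View pics/side0.png

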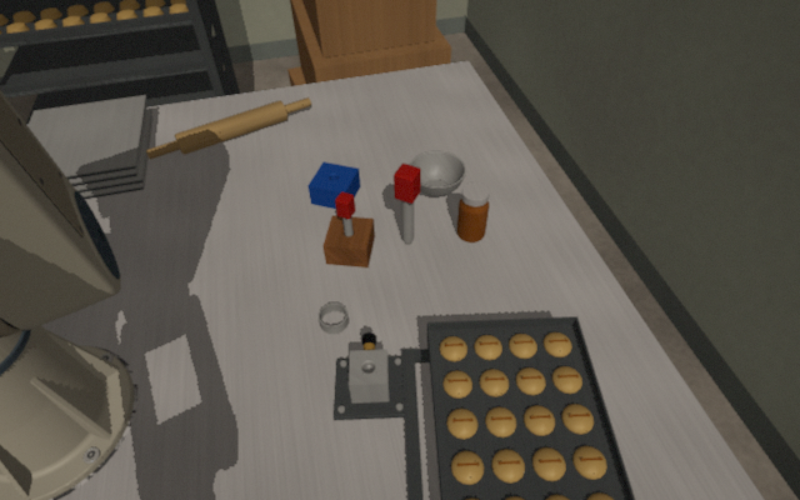

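The job's post is the small red-gripped one standing in the wooden block, at top view (350,307) and side view (345,205). The larger red post at top (352,230) and the blue block at (258,317) are the look-alikes. The socket bore is at top (543,319) and side (368,367), with the knob to its left in the top view. Next I'll measure the pose.

Run:
```python
from h import *
np.set_printoptions(precision=2,suppress=True)
def cloud(p,m):
    r,c=np.nonzero(m&(p["z_map"]>0)); z=p["z_map"][r,c]
    P=np.stack([(c-p["cx"])/p["fx"]*z,-(r-p["cy"])/p["fy"]*z,-z,np.ones_like(z)])
    return (p["world_from_camera"]@P)[:3].T,r,c
for n,win in(("top",(235,262,262,300)),("side",(150,180,262,290))):
    p=manip.snapshot(n); C=p["color"].astype(int)
    m=np.zeros((400,640),bool); m[win[0]:win[1],win[2]:win[3]]=1
    m&=(C[...,0]>110)&(C[...,1]<70)
    W,r,c=cloud(p,m); print(n,len(W),W[:,2].min(),np.percentile(W[:,2],[50,90,99]))
    t=W[abs(W[:,2]-138)<5]; 
    if len(t)>10:
        b=cv2.minAreaRect(t[:,:2].astype(np.float32)); print("grip top",len(t),t.mean(0),b)
    # wood block top
    A,r,c=cloud(p,np.ones((400,640),bool))
    k=(abs(A[:,2]-50)<5)&(abs(A[:,0]-500)<65)&(abs(A[:,1]-205)<65)
    col=C[r,c]; k&=(col[:,0]>col[:,2]+30)
    b=cv2.minAreaRect(A[k][:,:2].astype(np.float32)); print("stand",k.sum(),A[k].mean(0),b)
    k=(abs(A[:,2]-66)<5)&(abs(A[:,0]-485)<60)&(abs(A[:,1]+75)<60)
    b=cv2.minAreaRect(A[k][:,:2].astype(np.float32)); print("socket",k.sum(),A[k].mean(0),b)
    k=(abs(A[:,2]-78)<6)&(A[:,1]<50)&(A[:,0]>500)
    b=cv2.minAreaRect(A[k][:,:2].astype(np.float32)); print("tray",b)
    if n=="top": q=p["color"][190:310,180:300]; q2=p["color"][220:290,390:460]
    else: q=p["color"][120:220,220:340]; q2=p["color"][250:340,250:340]
    cv2.imwrite(f"pics/{n}_post.png",cv2.resize(q[:,:,::-1],None,fx=5,fy=5,interpolation=cv2.INTER_CUBIC))
    cv2.imwrite(f"pics/{n}_sock.png",cv2.resize(q2[:,:,::-1],None,fx=6,fy=6,interpolation=cv2.INTER_CUBIC))
```

```text
top 215 48.47606392909415 [136.89 139.33 141.3 ]
grip top 172 [501.35 221.64 137.4 ] ((501.6010437011719, 221.86041259765625), (24.291715621948242, 23.63397979736328), 51.83134460449219)
stand 1318 [500.14 220.62  50.79] ((501.1603698730469, 223.15963745117188), (79.93519592285156, 79.95965576171875), 69.23007202148438)
socket 843 [480.22 -65.37  66.56] ((482.1181945800781, -55.99739456176758), (83.00525665283203, 56.1737174987793), 78.93590545654297)
tray ((631.7213745117188, -193.1230010986328), (311.5166015625, 293.72711181640625), 78.19493103027344)
side 109 99.55603211693801 [135.65 137.38 138.89]
grip top 81 [501.28 219.95 136.09] ((500.9638977050781, 220.28468322753906), (22.73444938659668, 22.83077621459961), 49.640567779541016)
stand 771 [501.48 217.08  49.51] ((502.170654296875, 223.30992126464844), (81.77133178710938, 81.26667785644531), 69.21892547607422)
socket 852 [480.69 -68.77  65.24] ((483.4940490722656, -56.3991813659668), (83.47358703613281, 55.89909744262695), 77.34477233886719)
tray ((668.2332763671875, -175.1337890625), (265.0, 231.27081298828125), 78.0965347290039)
```

View pics/top_post.png

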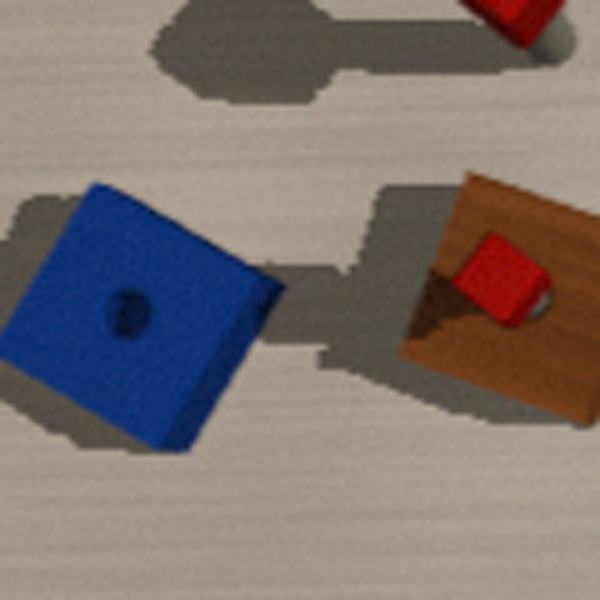

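View pics/top_sock.png

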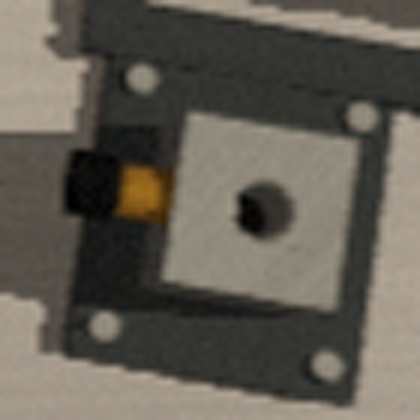

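View pics/side_sock.png

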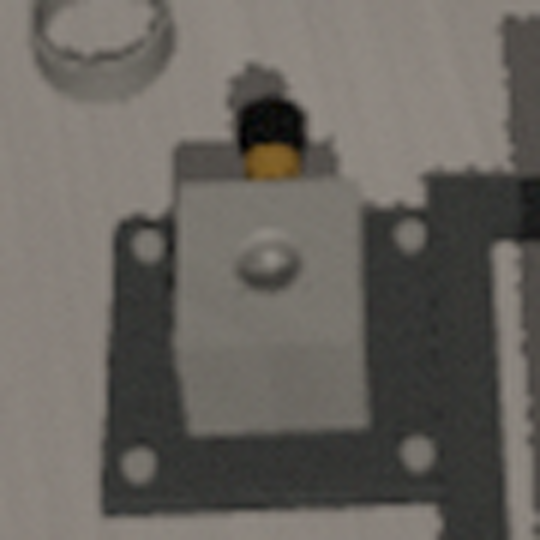

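View pics/side_post.png

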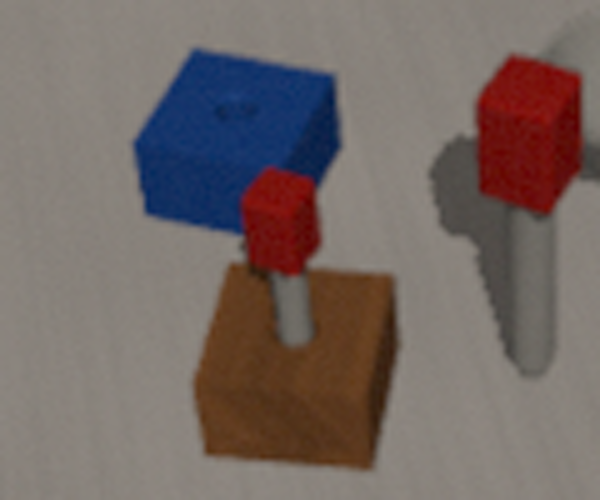

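```bash
cat >> h.py <<'E'
def cloud(p,m):
    r,c=np.nonzero(m&(p["z_map"]>0)); z=p["z_map"][r,c]
    P=np.stack([(c-p["cx"])/p["fx"]*z,-(r-p["cy"])/p["fy"]*z,-z,np.ones_like(z)])
    return (p["world_from_camera"]@P)[:3].T,r,c
E
python3 - <<'E'
from h import *
np.set_printoptions(precision=2,suppress=True)
for n in("top","side"):
    p=manip.snapshot(n); C=p["color"].astype(int)
    A,r,c=cloud(p,np.ones((400,640),bool)); col=C[r,c]
    k=(abs(A[:,2]-66)<5)&(abs(A[:,0]-485)<60)&(abs(A[:,1]+75)<60)&(col.min(1)>80)
    Q=A[k][:,:2].astype(np.float32)
    # drop outliers
    b=cv2.minAreaRect(Q); print(n,"socket",k.sum(),b)
    # plane-ray version with z=66 for the bore pixel
    for d in manip.spot_point(p,"socket_mouth")[:1]: print("spot on plane",px2plane(p,*d["at"],66))
    for rc in ([(220+210/6,390+264/6)] if n=="top" else [(250+258/6,250+269/6)]): print("eye",px2plane(p,*rc,66))
    # knob
    k=(A[:,2]>35)&(A[:,2]<66)&(abs(A[:,0]-485)<40)&(A[:,1]>-50)&(A[:,1]<10)
    print("knob",k.sum(),A[k].mean(0) if k.sum() else 0, A[k][:,1].max() if k.sum() else 0)
    k=(col[:,0]>110)&(col[:,1]<70)&(A[:,2]>90)
    for nm,x in(("small",500),("large",610)):
        kk=k&(abs(A[:,0]-x)<30)&(abs(A[:,1]-215)<35)
        h=np.percentile(A[kk][:,2],90); t=A[kk&(A[:,2]>h-6)]
        print(nm,h,cv2.minAreaRect(t[:,:2].astype(np.float32)), t.mean(0))
    if n=="top":
        x=[(190+y/5,180+x/5) for x,y in((493,232),(551,276),(514,328),(453,282))]
        V=np.array([px2plane(p,*q,138)[:2] for q in x]); print(V,V.mean(0)); 
        for i in range(4): d=V[(i+1)%4]-V[i]; print(np.hypot(*d),np.degrees(np.arctan2(d[1],d[0]))%90)
E
```

```text
top socket 732 ((479.9632263183594, -69.2686996459961), (56.310455322265625, 55.987457275390625), 78.3803482055664)
spot on plane [481.03 -70.38  66.  ]
eye [479.24 -71.63  66.  ]
knob 255 [486.21 -29.52  59.02] -6.699698724901339
small 139.9150329699714 ((501.80609130859375, 221.82159423828125), (24.085094451904297, 23.509597778320312), 50.750003814697266) [501.39 221.64 137.81]
large 179.8281892389632 ((612.99609375, 214.43670654296875), (35.49537658691406, 34.00197219848633), 48.19771957397461) [612.21 214.07 177.91]
[[517.33 222.63]
 [500.5  201.47]
 [481.94 215.28]
 [499.4  237.53]] [499.79 219.23]
27.03393945887829 51.52197835887134
23.140604926983592 53.348889973503105
28.284526504040215 51.88245171064315
23.31242157394748 50.26277957918047
side socket 815 ((480.71063232421875, -68.44664764404297), (58.86444091796875, 55.64545440673828), 77.6362075805664)
eye [480.89 -69.3   66.  ]
knob 237 [486.26 -31.52  61.36] -7.766444698830128
small 137.7573658726582 ((501.5294189453125, 220.55039978027344), (21.104337692260742, 24.029359817504883), 54.811973571777344) [501.03 219.47 136.19]
large 178.04645386918392 ((611.4481201171875, 213.43768310546875), (34.76375198364258, 35.53436279296875), 49.941139221191406) [611.63 212.03 176.44]
```

Call:
jog_arm --grip '[100,100,100,100,100,100,100,100,100,100,100,100,100,100,100,100,100,100,100,100]' --pt "23 -29 0" --pt "23 -29 0" --pt "23 -29 0" --pt "23 -29 0" --pt "23 -29 0" --pt "23 -29 0" --pt "23 -29 0" --pt "23 -29 0" --pt "23 -29 0" --pt "23 -29 0" --pt "23 -29 0" --pt "23 -29 0" --pt "23 -29 0" --pt "23 -29 0" --pt "23 -29 0" --pt "23 -29 0" --pt "23 -29 0" --pt "23 -29 0" --pt "23 -29 0" --pt "23 -29 0" --yaw '[0,0,0,0,0,0,0,0,0,0,0,0,0,0,0,0,0,0,0,0]'

```text
time: 2.77
ee_pos: [452.6, 97.1, 214.8]
orientation: [0.988, 0.152, 0.0, 0.0]
force: [0.4, -0.3, -0.0]
width: 1.003
```

Call:
jog_arm --grip '[100,100,100,100,100,100,100,100,100,100,100,100,100,100,100,100,100,100,100,100]' --pt "23 -29 0" --pt "23 -29 0" --pt "23 -29 0" --pt "0 0 0" --pt "0 0 0" --pt "0 0 0" --pt "0 0 0" --pt "0 0 0" --pt "0 0 0" --pt "0 0 0" --pt "0 0 0" --pt "0 0 0" --pt "0 0 0" --pt "0 0 0" --pt "0 0 0" --pt "0 0 0" --pt "0 0 0" --pt "0 0 0" --pt "0 0 0" --pt "0 0 0" --yaw '[0,0,0,-0.12,-0.12,-0.12,-0.12,-0.12,-0.12,-0.12,-0.12,-0.12,-0.12,-0.12,-0.12,-0.12,-0.12,-0.12,-0.12,-0.12]'

```text
time: 4.43
ee_pos: [492.0, 198.8, 214.7]
orientation: [0.385, 0.923, 0.0, 0.0]
force: [-0.0, 0.1, 0.0]
width: 1.003
```

```bash
cat >> h.py <<'E'
from scipy.spatial.transform import Rotation as R
def go(target,jaw=None):
    s=manip.observe(); M=R.from_quat(s["orientation"]).as_matrix()
    print("t",round(s["time"],2),"pos",s["ee_pos"].round(2),"jaw",np.degrees(np.arctan2(M[1,1],M[0,1])).round(2),"zaxis",M[:,2].round(4),"F",s["force"].round(2),"w",s["width"])
    if target is not None: print("tool delta",(M.T@(np.array(target)-s["ee_pos"])).round(2))
    if jaw is not None: print("yaw needed rad", round(-np.radians((jaw-np.degrees(np.arctan2(M[1,1],M[0,1]))+90)%180-90),4))
E
python3 -c "
from h import *
go([501.3,221,98],51.3); print(manip.tcp_to_grasp)"
```

```text
t 4.43 pos [492.04 198.82 214.65] jaw 44.68 zaxis [ 1.e-04  1.e-04 -1.e+00] F [-0.04  0.07  0.05] w 1.0031556729919744
tool delta [  9.26  22.17 116.66]
yaw needed rad -0.1155
-18.700000000000003
```

Call:
jog_arm --grip '[100,100,100,100]' --pt "9.3 22.2 0" --pt "0 0 0" --pt "0 0 0" --pt "0 0 0" --yaw '[0,-0.115,0,0]'

```text
time: 4.77
ee_pos: [501.2, 220.9, 214.5]
orientation: [0.335, 0.942, -0.0, -0.0]
force: [-1.0, -0.3, -0.1]
width: 0.998
```

```bash
python3 -c "
from h import *
go([501.3,221,98],51.3)
for n in ('top','side'):
    p=manip.snapshot(n); save(p,f'pics/{n}1.png',1.25)"
```

```text
t 4.77 pos [501.22 220.9  214.47] jaw 50.8 zaxis [-3.e-04 -3.e-04 -1.e+00] F [-0.97 -0.28 -0.11] w 0.9983550573883507
tool delta [-1.0000e-02  1.8000e-01  1.1647e+02]
yaw needed rad -0.0087
```

View pics/side1.png

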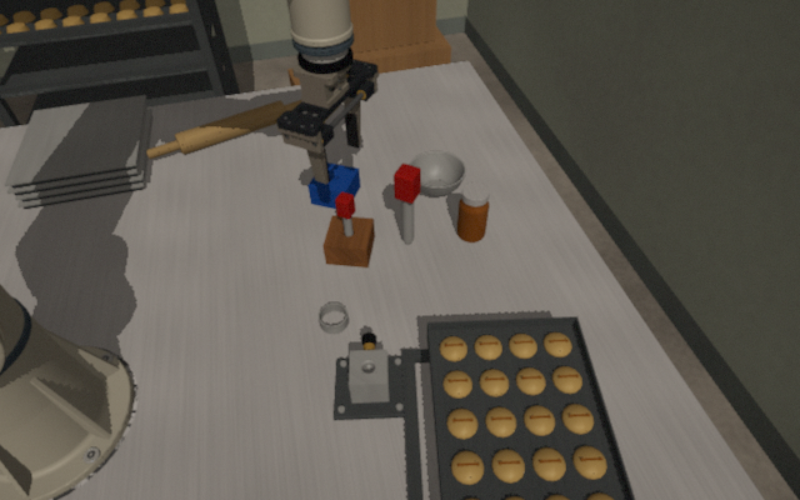

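The gripper, at about (330,110) in the side view, is centred above the post. The jaws run diagonally and clear the large post at (407,185). I'll descend and grip.

Call:
jog_arm --grip '[100,100,100,100,100,100,100]' --pt "0 0 25" --pt "0 0 25" --pt "0 0 25" --pt "0 0 25" --pt "0 0 16" --pt "0 0 0" --pt "0 0 0" --yaw '[-0.009,0,0,0,0,0,0]'

```text
time: 5.45
ee_pos: [500.9, 220.5, 98.2]
orientation: [0.331, 0.944, -0.001, -0.001]
force: [-0.1, 0.1, 0.2]
width: 0.995
```

```bash
python3 -c "
from h import *
go([501.3,221,98],51.3)
p=manip.snapshot('side'); cv2.imwrite('pics/side2.png',cv2.resize(p['color'][60:230,200:400,::-1],None,fx=4,fy=3.5))
"
```

```text
t 5.45 pos [500.88 220.49  98.25] jaw 51.36 zaxis [-1.6e-03 -7.0e-04 -1.0e+00] F [-0.09  0.14  0.16] w 0.9951416336550425
tool delta [-0.01  0.66  0.25]
yaw needed rad 0.001
```

View pics/side2.png

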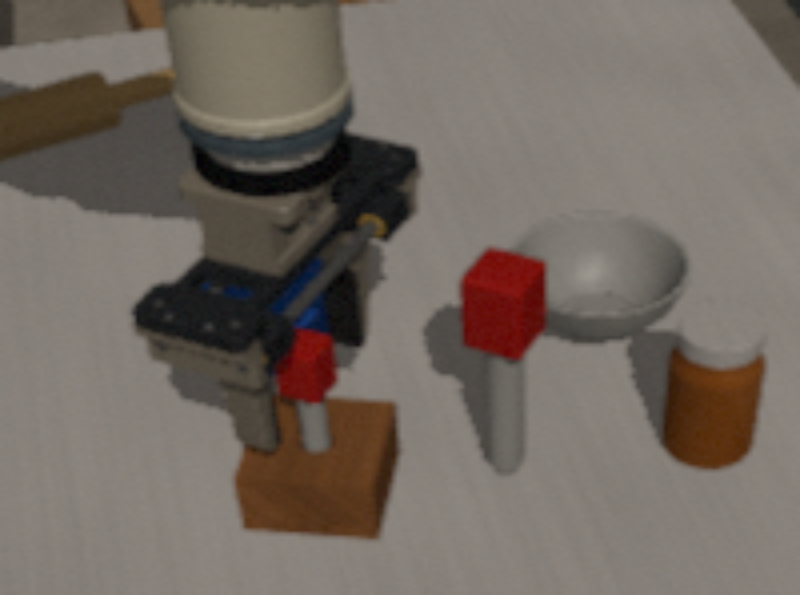

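The red grip at (305,365) sits between the open fingers and nothing is being touched. I'll close.

Call:
jog_arm --grip '[50,40,30,20,10,0,0,0,0,0,0,0]' --pt "0 0 0" --pt "0 0 0" --pt "0 0 0" --pt "0 0 0" --pt "0 0 0" --pt "0 0 0" --pt "0 0 0" --pt "0 0 0" --pt "0 0 0" --pt "0 0 0" --pt "0 0 0" --pt "0 0 0" --yaw '[0,0,0,0,0,0,0,0,0,0,0,0]'

```text
time: 6.5
ee_pos: [501.6, 221.2, 98.6]
orientation: [0.33, 0.944, 0.0, 0.0]
force: [1.8, 1.5, -1.0]
width: 0.277
```

Call:
jog_arm --grip '[0,0,0,0,0,0,0,0,0,0]' --pt "0 0 -5" --pt "0 0 -8" --pt "0 0 -10" --pt "0 0 -15" --pt "0 0 -20" --pt "0 0 -20" --pt "0 0 -20" --pt "0 0 -15" --pt "0 0 0" --pt "0 0 0" --yaw '[0,0,0,0,0,0,0,0,0,0]'

```text
time: 7.33
ee_pos: [501.4, 220.8, 212.6]
orientation: [0.33, 0.944, 0.0, 0.001]
force: [-0.1, -0.9, -2.1]
width: 0.281
```

```bash
python3 -c "
from h import *
go([480.3,-69.5,211],51.3)
p=manip.snapshot('side'); cv2.imwrite('pics/side3.png',cv2.resize(p['color'][20:220,200:400,::-1],None,fx=3,fy=3))
"
```

```text
t 7.33 pos [501.44 220.83 212.59] jaw 51.45 zaxis [ 1.3e-03  3.0e-04 -1.0e+00] F [-0.15 -0.86 -2.1 ] w 0.2806871206527784
tool delta [-164.4  -240.23    1.49]
yaw needed rad 0.0026
```

View pics/side3.png

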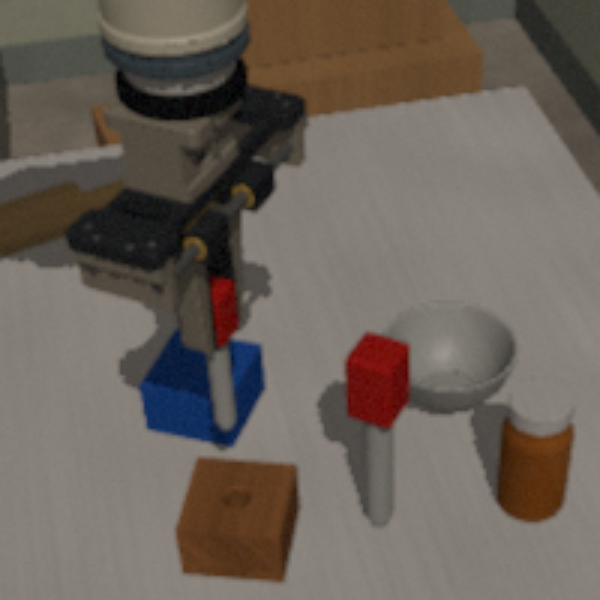

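The post is held and out of the block; its tip is at (228,430) in this crop, above the empty hole at (237,497). I'll carry it over the socket.

Call:
jog_arm --grip '[0,0,0,0,0,0,0,0,0,0,0,0,0,0,0,0]' --pt "-6.4 -10.2 0" --pt "-12 -18 0" --pt "-16 -24 0" --pt "-16 -24 0" --pt "-16 -24 0" --pt "-16 -24 0" --pt "-16 -24 0" --pt "-16 -24 0" --pt "-16 -22 0" --pt "-14 -20 0" --pt "-10 -14 0" --pt "-6 -8 0" --pt "-4 -4 0" --pt "0 0 0" --pt "0 0 0" --pt "0 0 0" --yaw '[0,0,0,0,0,0,0,0,0,0,0,0,0,0,0,0]'

```text
time: 8.72
ee_pos: [480.2, -68.6, 211.4]
orientation: [0.33, 0.944, 0.0, -0.0]
force: [0.4, -0.0, -1.7]
width: 0.285
```

Run:
```python
from h import *
go([480.3,-69.5,170],51.3)
for n in ("side","top"):
    p=manip.snapshot(n); save(p,f'pics/{n}4.png',1.25)
    for d in manip.spot_point(p,"post_tip")[:3]: print(n,d)
    for d in manip.trace(p,"post_tip")[:3]: print(n,d["box"],d["conf"])
    if n=="side": cv2.imwrite('pics/side4c.png',cv2.resize(p['color'][130:330,200:400,::-1],None,fx=3,fy=3))
    else: cv2.imwrite('pics/top4c.png',cv2.resize(p['color'][180:330,330:530,::-1],None,fx=3,fy=3))
```

```text
t 8.72 pos [480.2  -68.56 211.37] jaw 51.49 zaxis [-5.e-04  4.e-04 -1.e+00] F [ 0.43 -0.04 -1.75] w 0.2851819044012325
tool delta [-0.68 -0.67 41.37]
yaw needed rad 0.0033
side {'at': [192.0, 327.1], 'conf': 0.64}
side [288.8, 229.1, 298.0, 278.8] 0.94
side [316.3, 130.0, 339.4, 192.0] 0.89
top {'at': [200.1, 288.8], 'conf': 0.6}
top {'at': [253.6, 439.5], 'conf': 0.41}
top [266.0, 171.9, 295.8, 204.2] 0.72
top [398.1, 96.2, 576.8, 289.0] 0.71
```

View pics/side4c.png

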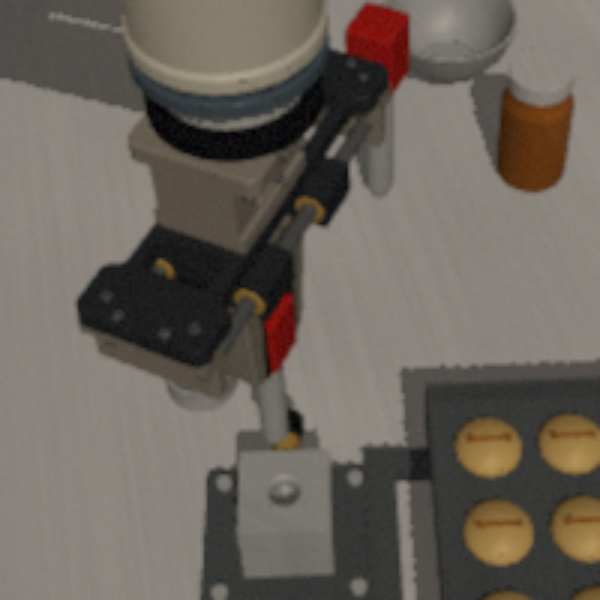

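View pics/top4c.png

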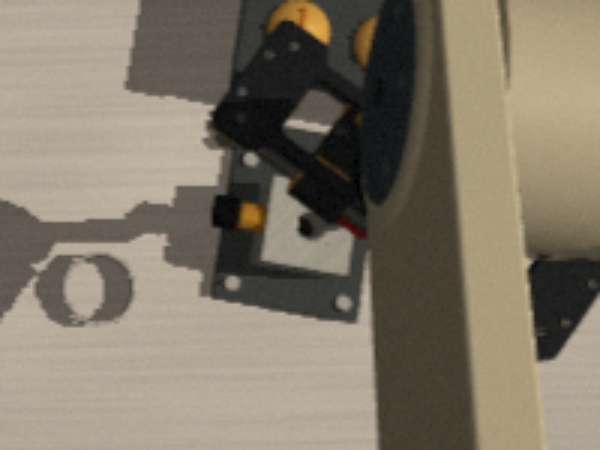

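```bash
cat >> h.py <<'E'
def rod(p,zmin,zmax,x0=480,y0=-69):
    A,r,c=cloud(p,np.ones((400,640),bool)); C=p["color"].astype(int)[r,c]
    k=(abs(A[:,0]-x0)<18)&(abs(A[:,1]-y0)<18)&(A[:,2]>zmin)&(A[:,2]<zmax)
    B=A[k]; col=C[k]; g=(np.ptp(col,axis=1)<35); B=B[g]; rr=r[k][g]; cc=c[k][g]
    cam=p["world_from_camera"][:3,3]
    out=[]
    for row in np.unique(rr):
        q=B[rr==row]
        if len(q)<3: continue
        m=q.mean(0); d=m-cam; d[2]=0; d/=np.linalg.norm(d)
        out.append(np.r_[row,cc[rr==row].min(),cc[rr==row].max(),m+6.3*d,q[:,2].min(),q[:,2].max()])
    return np.array(out)
E
python3 - <<'E'
from h import *
np.set_printoptions(precision=1,suppress=True,linewidth=150)
p=manip.snapshot("side")
o=rod(p,122,208); print(o[::2])
g=np.polyfit(o[:,5],o[:,3],1),np.polyfit(o[:,5],o[:,4],1); print(g,[np.polyval(q,125) for q in g],[np.polyval(q,230) for q in g])
E
```

```text
[[254.  292.  294.  485.8 -67.3 193.5 190.  195.3]
 [256.  289.  294.  482.9 -68.1 190.2 185.8 193.3]
 [258.  286.  295.  481.  -67.4 184.2 175.8 187.7]
 [260.  286.  295.  480.6 -67.4 178.7 170.8 183.5]
 [262.  286.  295.  480.1 -67.  172.6 168.  175.9]
 [264.  287.  295.  480.5 -67.9 167.9 163.2 170.1]
 [266.  287.  295.  480.2 -67.4 161.3 155.4 163.7]
 [268.  287.  296.  480.6 -67.2 155.  146.  158.5]
 [270.  287.  296.  480.2 -67.  148.8 143.5 153.5]
 [272.  288.  296.  480.6 -67.6 143.4 137.5 146.8]
 [274.  288.  295.  479.3 -67.7 137.9 135.  141. ]
 [276.  290.  294.  479.6 -68.8 133.2 130.3 135.4]]
(array([  0.1, 472.2]), array([ -0. , -66.9])) [np.float64(478.8646040990774), np.float64(-67.38946057426377)] [np.float64(484.4439729253278), np.float64(-67.81918589348517)]
```

Call:
jog_arm --grip '[0,0,0,0,0,0,0,0]' --pt "-1.1 -0.9 8" --pt "0 0 12" --pt "0 0 12" --pt "0 0 10" --pt "0 0 6" --pt "0 0 4" --pt "0 0 0" --pt "0 0 0" --yaw '[0,0,0,0,0,0,0,0]'

```text
time: 9.73
ee_pos: [480.7, -70.7, 159.6]
orientation: [0.33, 0.944, -0.0, -0.0]
force: [-0.5, 0.3, -1.8]
width: 0.281
```

Run:
```python
from h import *
np.set_printoptions(precision=1,suppress=True,linewidth=150)
go([480.5,-70,156])
p=manip.snapshot("side")
o=rod(p,75,150,480.5,-70); print(o[::2])
cv2.imwrite('pics/side5c.png',cv2.resize(p['color'][210:330,240:360,::-1],None,fx=5,fy=5,interpolation=cv2.INTER_CUBIC))
p=manip.snapshot("top");cv2.imwrite('pics/top5c.png',cv2.resize(p['color'][200:300,380:480,::-1],None,fx=5,fy=5,interpolation=cv2.INTER_CUBIC))
```

```text
t 9.73 pos [480.7 -70.7 159.6] jaw 51.45 zaxis [-0.  0. -1.] F [-0.5  0.3 -1.8] w 0.28148693058498275
tool delta [0.6 0.5 3.6]
[[273.  295.  297.  487.2 -67.7 137.9 133.4 141. ]
 [275.  292.  296.  483.1 -70.4 137.5 133.6 139. ]
 [277.  290.  296.  481.  -70.  131.3 128.8 132.4]
 [279.  289.  297.  480.7 -69.3 124.1 118.7 127.8]
 [281.  289.  297.  480.2 -69.5 118.1 113.8 120.6]
 [283.  289.  298.  480.8 -68.1 109.  100.8 113.9]
 [285.  290.  298.  481.2 -69.  103.7  96.  106.6]
 [287.  290.  298.  480.7 -69.4  97.8  93.8 101.3]
 [289.  290.  298.  480.3 -69.   90.6  84.8  94. ]
 [291.  291.  297.  480.1 -69.7  84.9  82.7  87.4]]
```

View pics/side5c.png

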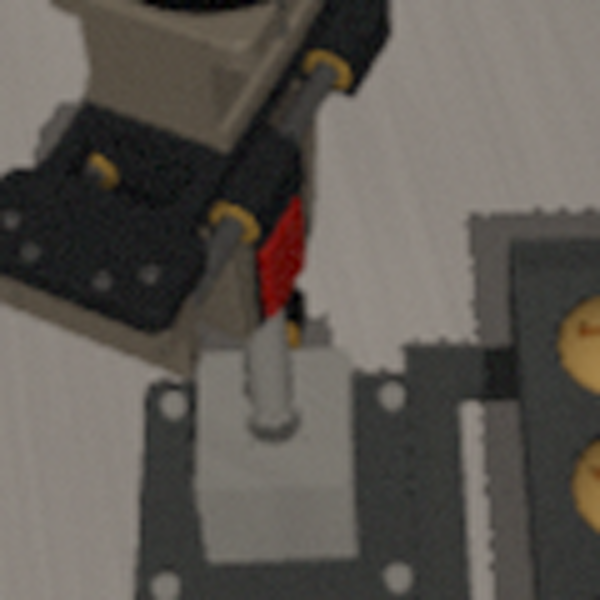

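View pics/top5c.png

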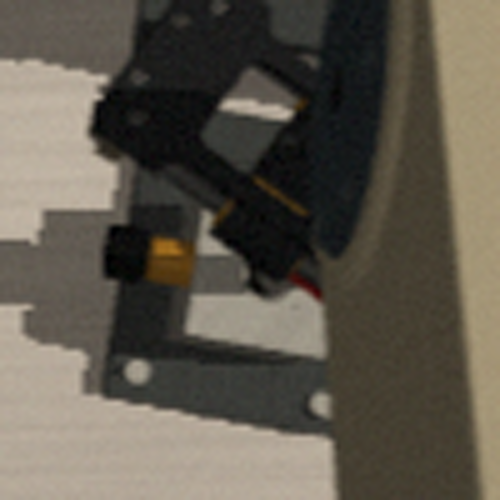

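The tip at (272,420) in the side crop sits over the bore and hides it. The measured rod axis (480.5,-69.2) agrees with the bore in the same camera. I'll start the insertion in small steps.

Call:
jog_arm --grip '[0,0,0,0,0,0,0]' --pt "0 0 3" --pt "0 0 3" --pt "0 0 3" --pt "0 0 3" --pt "0 0 2" --pt "0 0 0" --pt "0 0 0" --yaw '[0,0,0,0,0,0,0]'

```text
time: 10.42
ee_pos: [480.5, -70.7, 145.4]
orientation: [0.33, 0.944, -0.0, -0.0]
force: [-0.1, -1.0, -2.5]
width: 0.276
```

Call:
jog_arm --grip '[0,0,0,0]' --pt "0 0 2" --pt "0 0 1" --pt "0 0 0" --pt "0 0 0" --yaw '[0,0,0,0]'

```text
time: 10.75
ee_pos: [480.6, -70.6, 142.5]
orientation: [0.33, 0.944, 0.0, 0.0]
force: [0.5, 1.8, -2.3]
width: 0.279
```

Call:
jog_arm --grip '[0,0,0]' --pt "0 0 1.5" --pt "0 0 1.5" --pt "0 0 0" --yaw '[0,0,0]'

```text
time: 11.0
ee_pos: [480.6, -70.6, 139.4]
orientation: [0.33, 0.944, 0.0, 0.0]
force: [0.2, 1.3, -3.0]
width: 0.281
```

Call:
jog_arm --grip '[0,0,0]' --pt "0 0 1.5" --pt "0 0 1.5" --pt "0 0 0" --yaw '[0,0,0]'

```text
time: 11.25
ee_pos: [480.6, -70.7, 136.4]
orientation: [0.33, 0.944, 0.0, 0.0]
force: [0.5, 1.9, -3.5]
width: 0.279
```

Call:
jog_arm --grip '[0,0,0]' --pt "0 0 1.5" --pt "0 0 1.5" --pt "0 0 0" --yaw '[0,0,0]'

```text
time: 11.5
ee_pos: [480.7, -70.6, 133.5]
orientation: [0.33, 0.944, 0.0, 0.0]
force: [1.3, 2.3, -1.3]
width: 0.282
```

Call:
jog_arm --grip '[0,0,0]' --pt "0 0 1.5" --pt "0 0 1.5" --pt "0 0 0" --yaw '[0,0,0]'

```text
time: 11.75
ee_pos: [480.6, -70.7, 130.4]
orientation: [0.33, 0.944, 0.0, 0.0]
force: [1.0, 2.6, -0.7]
width: 0.282
```

Call:
jog_arm --grip '[0,0]' --pt "0.5 0.5 0" --pt "0 0 0" --yaw '[0,0]'

```text
time: 11.92
ee_pos: [480.5, -70.4, 130.4]
orientation: [0.33, 0.944, -0.0, 0.0]
force: [1.5, -1.2, -3.2]
width: 0.28
```

Call:
jog_arm --grip '[0,0,0]' --pt "0 0 1" --pt "0 0 1" --pt "0 0 1" --yaw '[0,0,0]'

```text
time: 12.17
ee_pos: [480.5, -70.3, 127.7]
orientation: [0.33, 0.944, -0.0, 0.0]
force: [0.8, -1.8, 2.2]
width: 0.282
```

Call:
jog_arm --grip '[0,0,0]' --pt "0 0 1" --pt "0 0 1" --pt "0 0 1" --yaw '[0,0,0]'

```text
time: 12.42
ee_pos: [480.5, -70.2, 124.5]
orientation: [0.33, 0.944, -0.0, 0.0]
force: [-0.1, -2.4, 2.3]
width: 0.28
```

Run:
```python
from h import *
go(None)
p=manip.snapshot("side")
cv2.imwrite('pics/side6c.png',cv2.resize(p['color'][210:330,240:360,::-1],None,fx=5,fy=5,interpolation=cv2.INTER_CUBIC))
```

```text
t 12.42 pos [480.45 -70.22 124.48] jaw 51.46 zaxis [-1.e-04 -3.e-04 -1.e+00] F [-0.1  -2.35  2.27] w 0.2801000055346611
```

View pics/side6c.png

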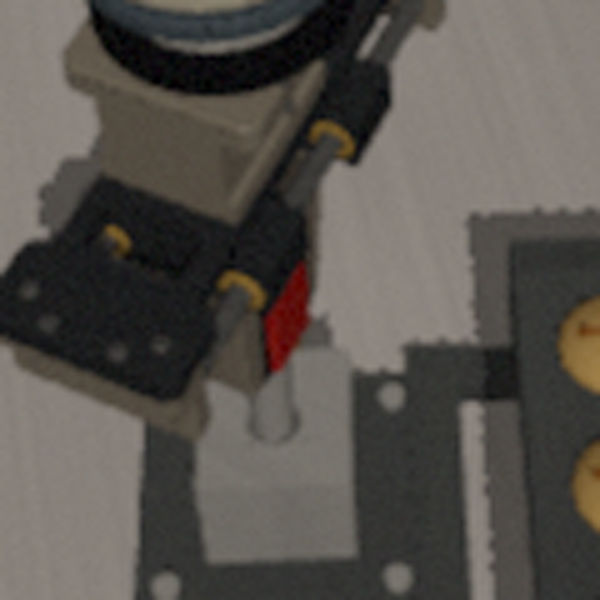

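Call:
jog_arm --grip '[0,0]' --pt "0 0 1" --pt "0 0 1" --yaw '[0,0]'

```text
time: 12.63
ee_pos: [480.4, -70.1, 122.5]
orientation: [0.33, 0.944, -0.0, -0.0]
force: [-1.7, -3.1, 2.4]
width: 0.284
```

Call:
jog_arm --grip '[0,0]' --pt "0 0 1" --pt "0 0 1" --yaw '[0,0]'

```text
time: 12.8
ee_pos: [480.4, -70.1, 120.5]
orientation: [0.33, 0.944, -0.0, -0.0]
force: [-0.1, -3.7, 2.3]
width: 0.283
```

Call:
jog_arm --grip '[0,0]' --pt "0 0 1" --pt "0 0 1" --yaw '[0,0]'

```text
time: 12.97
ee_pos: [480.4, -70.1, 118.4]
orientation: [0.33, 0.944, -0.0, -0.0]
force: [-0.8, -3.5, 1.2]
width: 0.28
```

Call:
jog_arm --grip '[0,0]' --pt "-0.1 -0.2 1" --pt "0 0 1" --yaw '[0,0]'

```text
time: 13.13
ee_pos: [480.4, -70.2, 116.5]
orientation: [0.33, 0.944, 0.0, -0.0]
force: [-0.8, -3.7, 1.6]
width: 0.278
```

Call:
jog_arm --grip '[0,0]' --pt "0 0 1" --pt "0 0 1" --yaw '[0,0]'

```text
time: 13.3
ee_pos: [480.5, -70.2, 114.5]
orientation: [0.33, 0.944, 0.0, -0.0]
force: [-0.8, -2.8, 2.5]
width: 0.281
```

Call:
jog_arm --grip '[0,0]' --pt "0 0 1" --pt "0 0 1" --yaw '[0,0]'

```text
time: 13.47
ee_pos: [480.5, -70.2, 112.6]
orientation: [0.33, 0.944, 0.0, 0.0]
force: [-1.7, -3.4, 6.2]
width: 0.282
```

The force has risen to 6.2 N, so the tip is probably on the buffer. I'll take 0.5 mm steps to confirm.

Call:
jog_arm --grip '[0]' --pt "0 0 0.5" --yaw '[0]'

```text
time: 13.55
ee_pos: [480.5, -70.2, 112.1]
orientation: [0.33, 0.944, 0.0, 0.0]
force: [-0.3, -3.1, 5.7]
width: 0.284
```

Call:
jog_arm --grip '[0]' --pt "0 0 0.5" --yaw '[0]'

```text
time: 13.63
ee_pos: [480.5, -70.2, 111.7]
orientation: [0.33, 0.944, 0.0, 0.0]
force: [-1.1, -3.3, 6.0]
width: 0.28
```

Call:
jog_arm --grip '[0]' --pt "0 0 0" --yaw '[0]'

```text
time: 13.72
ee_pos: [480.5, -70.2, 111.6]
orientation: [0.33, 0.944, 0.0, 0.0]
force: [-1.7, -2.7, 3.1]
width: 0.281
```

Call:
jog_arm --grip '[0,0,0]' --pt "0 0 0" --pt "0 0 0" --pt "0 0 0" --yaw '[0,0,0]'

```text
time: 13.97
ee_pos: [480.5, -70.2, 111.6]
orientation: [0.33, 0.944, 0.0, 0.0]
force: [-0.7, -3.1, 3.9]
width: 0.28
```

Call:
jog_arm --grip '[0]' --pt "0 0 0" --yaw '[0]'

```text
time: 14.05
ee_pos: [480.5, -70.2, 111.6]
orientation: [0.33, 0.944, 0.0, 0.0]
force: [-1.1, -3.0, 3.9]
width: 0.279
```

Call:
jog_arm --grip '[0,0]' --pt "0 0 0.5" --pt "0 0 0.5" --yaw '[0,0]'

```text
time: 14.22
ee_pos: [480.5, -70.2, 110.8]
orientation: [0.33, 0.944, 0.0, 0.0]
force: [-1.3, -2.5, 8.1]
width: 0.281
```

Fitting the force readings puts the buffer's free top at TCP z ≈ 114.5, so it is now pressed about 3.5 mm of 9. I'll take off the small side load, pause, and check.

Call:
jog_arm --grip '[0,0,0]' --pt "-0.2 -0.2 0" --pt "0 0 0" --pt "0 0 0" --yaw '[0,0,0]'

```text
time: 14.47
ee_pos: [480.5, -70.3, 110.7]
orientation: [0.33, 0.944, 0.0, -0.0]
force: [-2.1, -2.6, 6.1]
width: 0.28
```

Call:
jog_arm --grip '[30,34,38,42,46,50,50,50,50]' --pt "0 0 0" --pt "0 0 0" --pt "0 0 0" --pt "0 0 0" --pt "0 0 0" --pt "0 0 0" --pt "0 0 0" --pt "0 0 0" --pt "0 0 0" --yaw '[0,0,0,0,0,0,0,0,0]'

```text
time: 15.22
ee_pos: [480.5, -70.5, 110.6]
orientation: [0.33, 0.944, 0.0, 0.0]
force: [-0.3, 0.3, -0.0]
width: 0.501
```

Run:
```python
from h import *
go(None)
p=manip.snapshot("side")
cv2.imwrite('pics/side7c.png',cv2.resize(p['color'][210:330,240:360,::-1],None,fx=5,fy=5,interpolation=cv2.INTER_CUBIC))
```

```text
t 15.22 pos [480.49 -70.49 110.58] jaw 51.45 zaxis [ 0.  0. -1.] F [-0.25  0.26 -0.04] w 0.5006518610522762
```

View pics/side7c.png

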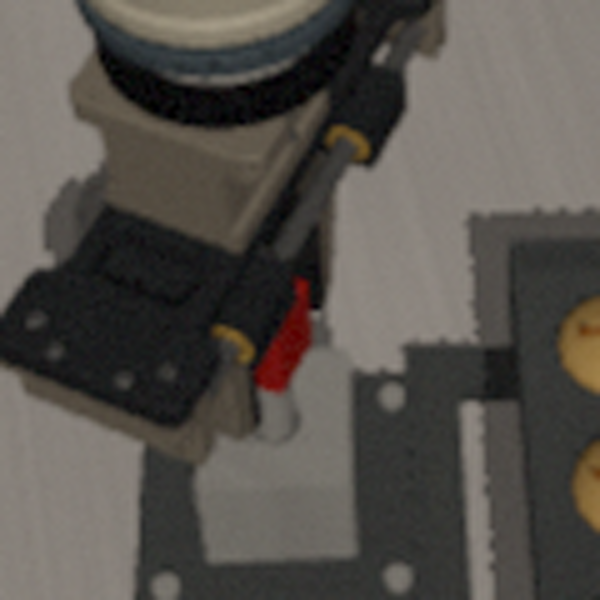

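The fingers are open and no force is left on them; the post stands at (285,370). I'll retreat straight up.

Call:
jog_arm --grip '[50,50,50,50,50,50,50,50]' --pt "0 0 -8" --pt "0 0 -16" --pt "0 0 -25" --pt "0 0 -25" --pt "0 0 -25" --pt "0 0 -20" --pt "0 0 0" --pt "0 0 0" --yaw '[0,0,0,0,0,0,0,0]'

```text
time: 15.93
ee_pos: [481.2, -70.6, 230.9]
orientation: [0.33, 0.944, 0.0, 0.001]
force: [-0.1, 0.2, -0.1]
width: 0.501
```

Call:
jog_arm --grip '[50,50,50,50,50,50,50,50]' --pt "20 20 0" --pt "25 25 0" --pt "25 25 0" --pt "25 25 0" --pt "25 25 0" --pt "20 20 0" --pt "0 0 0" --pt "0 0 0" --yaw '[0,0,0,0,0,0,0,0]'

```text
time: 16.6
ee_pos: [457.2, 127.1, 228.3]
orientation: [0.329, 0.944, -0.001, -0.001]
force: [-0.1, 0.3, -0.1]
width: 0.5
```

Run:
```python
from h import *
np.set_printoptions(precision=1,suppress=True)
go(None)
for n in ("side","top"):
    p=manip.snapshot(n); save(p,f"pics/{n}8.png",1.25)
    A,r,c=cloud(p,np.ones((400,640),bool)); C=p["color"].astype(int)[r,c]
    k=(C[:,0]>110)&(C[:,1]<70)&(abs(A[:,0]-480)<30)&(abs(A[:,1]+70)<30)&(A[:,2]>70)
    if k.sum(): 
        t=A[k]; h=np.percentile(t[:,2],[2,50,95]); print(n,k.sum(),h,t[t[:,2]>h[2]-5].mean(0))
```

```text
t 16.6 pos [457.2 127.1 228.3] jaw 51.63 zaxis [-0. -0. -1.] F [-0.1  0.3 -0.1] w 0.500440266548136
side 229 [115.2 148.  150.1] [479.9 -72.2 148.3]
top 177 [147.  150.2 152.5] [479.6 -70.7 150.3]
```

View pics/side8.png

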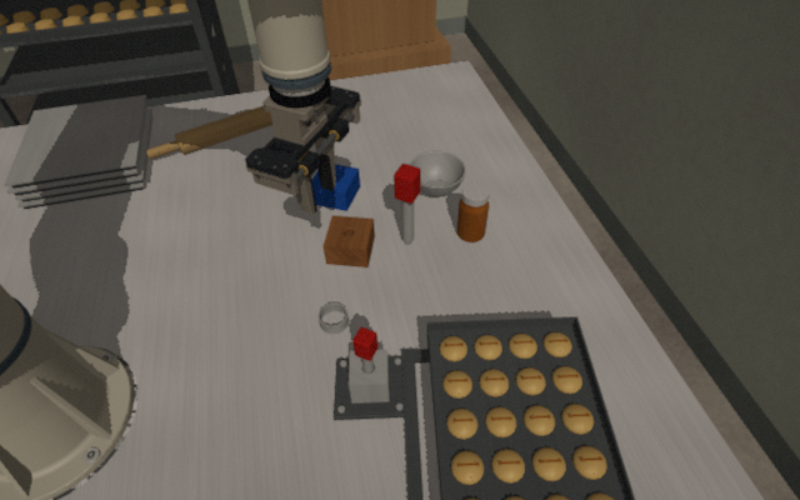

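View pics/top8.png

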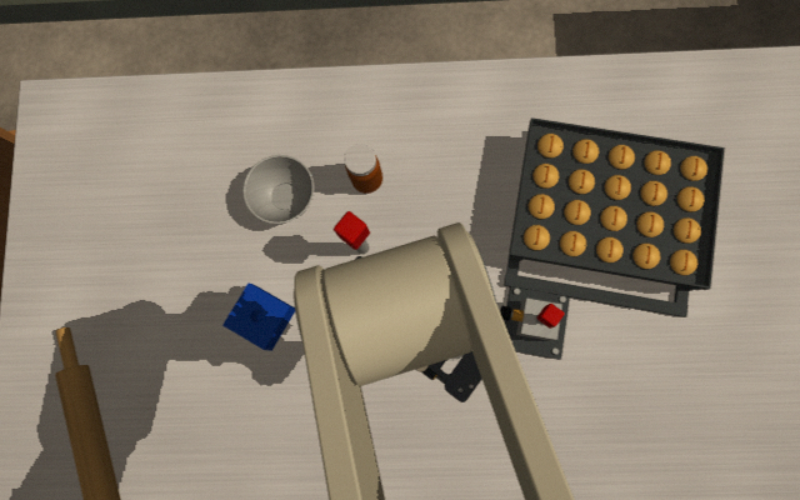

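The post stands in the socket at side (366,345) and top (551,315), and the bystanders are where they were. I'll wait a second and check for creep before handing in.

Call:
jog_arm --grip '[50,50,50,50,50,50,50,50,50,50,50,50,50,50,50,50,50,50]' --pt "0 0 0" --pt "0 0 0" --pt "0 0 0" --pt "0 0 0" --pt "0 0 0" --pt "0 0 0" --pt "0 0 0" --pt "0 0 0" --pt "0 0 0" --pt "0 0 0" --pt "0 0 0" --pt "0 0 0" --pt "0 0 0" --pt "0 0 0" --pt "0 0 0" --pt "0 0 0" --pt "0 0 0" --pt "0 0 0" --yaw '[0,0,0,0,0,0,0,0,0,0,0,0,0,0,0,0,0,0]'

```text
time: 18.2
ee_pos: [458.2, 126.2, 229.6]
orientation: [0.33, 0.944, -0.0, 0.0]
force: [0.6, 0.3, -0.6]
width: 0.498
```

Run:
```python
from h import *
np.set_printoptions(precision=1,suppress=True)
go(None)
for n in ("side","top"):
    p=manip.snapshot(n)
    A,r,c=cloud(p,np.ones((400,640),bool)); C=p["color"].astype(int)[r,c]
    k=(C[:,0]>110)&(C[:,1]<70)&(abs(A[:,0]-480)<30)&(abs(A[:,1]+70)<30)&(A[:,2]>70)
    t=A[k]; h=np.percentile(t[:,2],[2,50,95]); print(n,k.sum(),h,t[t[:,2]>h[2]-5].mean(0))
print(manip.hand_in())
```

```text
t 18.2 pos [458.2 126.2 229.6] jaw 51.45 zaxis [ 0. -0. -1.] F [ 0.6  0.3 -0.6] w 0.4975098554220735
side 228 [116.3 147.9 149.9] [480.1 -72.1 148.3]
top 178 [146.3 149.9 152.5] [479.9 -70.6 150.2]
the job is handed in; nothing more can be done
None
```

I drew the small red-gripped post out of the wooden block, carried it to the socket and seated it on the buffer. I then released it, moved the arm clear and handed the job in at about 18 s.

- **Plunger:** I saw no clear 8 N bump as the tip passed it. The readings came only at the end of each move, so I may have missed it. Below it, the drag while moving was an even 4 N or so.
- **Buffer:** the force began to rise at about 37.5–38 mm below the mouth. I stopped at about 41 mm, so the buffer is pressed roughly 3.5–4 mm of its 9 mm. That is an estimate from force readings with about 0.7 N of noise. The highest vertical force I read was 8.1 N, and side forces stayed under 4 N.
- **After release:** the post stands upright with its grip top at about 150 mm, matching the released height. It had not moved 1.6 s later. The two cameras disagree by about 2 mm, which is within their calibration.
- **Bystanders:** the bowl, jar, cutter and look-alikes appeared unmoved in the last side picture. The arm hid the cutter in the top picture, so I checked it from the side only.

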